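# Press the lids home on three spice jars under the bench press

## Robot

A 6-joint arm with a two-finger parallel gripper is mounted at the origin on the work surface. World frame = base frame: x ahead of the robot, y to its left, z up, the work surface at z = 0. Lengths are in mm, angles in rad, forces in N, time in s.
With the tool pointing down it reaches from about 350 to 775 mm from the base axis. Payload 7.3 kg.
Tool frame: the origin (TCP) lies midway between the tips of the shut fingers; the grasp point (between the pads) lies 19 mm behind it; z points along the fingers, y is the line along which they close (so a half turn about z gives the same grasp; the last joint's range is limited). The gripper opens to 92 mm and grips with 3 to 60 N. Pads are 19 mm wide; open, the fingers measure 130 mm over their backs; the gripper's body (75 mm by 190 mm) begins 47 mm behind the grasp point.
Start: joints at [-1.326, 0.342, 1.524, -0, 1.275, -0.146], TCP at [200.011, -485.428, 226.741] pointing down, gripper open.
Joint ranges: [-2.53, 2.53], [-0.77, 2.02], [0.04, 2.7], [-1, 4.14], [0.28, 2.66], [-3.11, 3.11]. Speed limits (rad/s): [2.57, 2.57, 3.14, 3.14, 3.14, 3.14].

## Interface

Orientations are given as [roll, pitch, yaw] about the fixed x, y, z axes, in that order (R = Rz(yaw) Ry(pitch) Rx(roll)).
In Python, from plant import bot gives the robot as it stands.
- The arm moves only by the tool servo_tool, never from a script. Its argument "deltas" is a list of rows, each a list of 2 entries, a list of its own where there are three numbers: the shift along the tool's x, y, z in m, then the turn, a rotation vector about the tool's x, y, z in degrees. A call has 1 to 20 rows; each row shifts and turns the commanded pose from where the row before left it, along the tool's axes as they then stand; what a row does not reach is not made up. A row lasts 1/8 s, in which the tool goes at most 62.5 mm and 10.7 degrees, less where a joint would pass 70% of its speed; a pose out of reach is approached as far as the arm can. A call with a gripper value outside its range is refused whole. "fingers" is the opening, from 0 (shut) to 1 (fully open), set as the call begins (left out, the last holds). The fingers move at their own pace and stop on an object; the grip force is fixed at half the most. Time passes only in rows, so rows that do not move let the fingers close. It gives the time, the measured TCP pose, the force, the opening and the grip force at its end, in the units of the state.
- bot.get_obs(): the state, without advancing time (a new reading comes with each control period).
- bot.capture(name): name is "scene" or "side" or "wrist"; returns the picture (384x512x3 uint8, red, green, blue); there is no depth.
- bot.camera_model(name): a dict with "mtx" (3x3 intrinsics, pixels), "xyz" and "rotation" of the camera in the world. Camera axes: x right, y down, z forward; pixel columns grow to the right and rows downward; lengths in mm; the calibration is good to about 2 mm. The wrist camera is an equidistant fisheye: a pixel r from the principal point sees the ray r / f radians off the axis. A picture is of the moment at which its call begins: read the wrist's pose just before it. camera_model takes no time and is no camera call; for the wrist camera it gives the pose at the moment of the call.
- bot.close_job(): hands the job in; it is judged then, once.
The state is a dict: "time": time; "joint_positions": joint angles; "dq": joint speeds; "tau": joint torques, N m; "tool_pos": TCP position; "tcp_rot": TCP orientation; "contact_force": force on the tool from outside, world axes, zero at the start; "moment": the same for the moment, N m; "grip_width": finger opening in mm; "finger_force": force on a finger pad.
Only numpy, scipy, OpenCV 4.12 (cv2) and the standard library are available. Lean on these libraries where they do the work, as an engineer would, in place of code of your own. Each camera call takes 0.05 s, during which the arm holds its last target. There are 200 camera calls.

## Task

Close the three spice jars with the lid press: step the sliding carrier by its black handle so that each jar in turn, red lid first, then white, then blue, stands centred under the plunger, and push the plunger's black cap down until that lid is fully home, pressing by feel because the jars differ in height and the glass cracks if forced. Press lids only with the plunger, let it spring back up each time, and leave the other things on the table where they are.

Things in the scene. Friction and masses are not known exactly. Their poses are not given: they have to be found in the camera images.
- station: the lid press: plywood base 320 x 310 mm and 15 mm thick, with a green column 40 x 50 mm standing 172 mm behind the plunger axis and a green arm from it, 36 mm wide, 175 to 207 mm above the table, ending in a collar of 48 mm diameter around the plunger. Origin on the table directly below the plunger axis; x points from the handle side to the column, y along the lower slide, z up. It does not move.
- pointer (a point): point on the table directly below the fixed plunger axis: each jar's axis must stand over it when pressed
- slide_x (a joint): upper slide of the carrier along the station's x, -0.045 to 0.045 m; stiff, stays where it is left (about 2 N to move)
- slide_y (a joint): lower slide of the carrier along the station's y, -0.07 to 0.07 m; stiff, stays where it is left (about 2 N to move)
- handle (a point): centre of the top of the carrier's handle, an upright black post of 28 mm diameter whose top is 125 mm above the table, free for 70 mm below; 125 mm in front (station -x) of the carrier's centre. It moves with both slides.
- rack: wooden jar block 140 x 180 mm on the carrier, 23 mm thick, its top 76 mm above the table, with the three jars and lids standing in it (all told as one). Origin: centre of its underside, axes as the station's. Not to be pushed by the fingers.
- jar_red (a point): point on the jar's axis at the top face of the rack, jar with the red lid (glass 50 mm diameter, lid 54 mm diameter). Moves with the carrier. The lid's top when home is somewhere between 124 and 136 mm above the table, different for every jar and not measured.
- jar_white (a point): point on the jar's axis at the top face of the rack, jar with the white lid (glass 50 mm diameter, lid 54 mm diameter). Moves with the carrier. The lid's top when home is somewhere between 124 and 136 mm above the table, different for every jar and not measured.
- jar_blue (a point): point on the jar's axis at the top face of the rack, jar with the blue lid (glass 50 mm diameter, lid 54 mm diameter). Moves with the carrier. The lid's top when home is somewhere between 124 and 136 mm above the table, different for every jar and not measured.
- lid_red (a joint): how far the red lid stands proud of its home position, m: 0 fully home, starts 0.005 to 0.010. Takes about 8 N to push down and stays where pushed; under 0.002 counts as home.
- lid_white (a joint): how far the white lid stands proud of its home position, m: 0 fully home, starts 0.005 to 0.010. Takes about 8 N to push down and stays where pushed; under 0.002 counts as home.
- lid_blue (a joint): how far the blue lid stands proud of its home position, m: 0 fully home, starts 0.005 to 0.010. Takes about 8 N to push down and stays where pushed; under 0.002 counts as home.
- press_cap (a point): centre of the top of the plunger's black mushroom cap, 60 mm diameter, 12 mm thick, 275 mm above the table at rest; it travels 52 mm straight down against a light return spring (3 to 4 N) and rises again when let go
- press_nose: rubber-faced lower end of the plunger, 24 mm diameter; origin at the centre of its lower face, 160 mm above the table at rest. It is sprung against the plunger with 2.5 N preload and 2.5 N per mm over 10 mm: a lid is driven at about 8 N and the glass cracks at 22 N on the nose.
- sugar_bowl: red plastic sugar bowl with a closed lid, 108 mm across, 86 mm high; origin at its underside's centre. Leave it alone.
- mug_a: blue enamel mug, 84 mm across, 80 mm high; origin at its underside's centre. Leave it alone.
- mug_b: white enamel mug, 84 mm across, 80 mm high; origin at its underside's centre. Leave it alone.
- teaspoon: steel teaspoon, 140 mm long, lying flat; origin at its underside's centre. Leave it alone.
- salt_shaker: glass salt shaker with a steel top, 48 mm across, 78 mm high; origin at its underside's centre. Leave it alone.
- spice_rack: empty wooden spice rack, 100 x 220 x 60 mm; origin at its underside's centre. Leave it alone.
- spare_jar: amber jar with a green cap, 52 mm across, 75 mm high; origin at its underside's centre. Leave it alone.

How it is judged:
By the outcome, as a careful person would: the job done as asked, in the order asked, and still so for the second after the job is handed in, with the robot touching nothing.
It also fails if it takes over 72 s, if anything falls off the work surface, if the arm or the gripper's body presses on something with over 40 N, if the wrist force passes 120 N, or if a joint passes its speed limit or range.

## Working session

There is one attempt and no reset: what is moved stays moved. The work goes in short steps, Python scripts to look and compute and a tool call to move; the robot and the scene stay as the last step left them, time stands still between calls to the robot, and variables do not carry over. Pictures are saved under pics/ and viewed, at most 10 in all, crops included, and the job is handed in when it is done.

Besides the shell and the picture viewer there is one more tool, called by a JSON object that holds its "method" and its "body", one argument or row to a line. servo_tool: Moves the arm, as the interface text tells. Its arguments: {"type":"object","properties":{"deltas":{"type":"array"},"fingers":{"type":"number"}},"required":["deltas"]}

```bash
mkdir -p pics; python3 - <<'E'
from plant import bot
import cv2
o=bot.get_obs()
print({k:o[k] for k in o})
for n in("scene","side"):
    m=bot.camera_model(n);print(n,m)
    cv2.imwrite(f"pics/{n}0.png",bot.capture(n)[:,:,::-1])
E
```

```text
{'time': 0.0, 'joint_positions': array([-1.32601334e+00,  3.42754725e-01,  1.52502980e+00,  9.38734594e-07,
        1.27539374e+00, -1.46005978e-01]), 'dq': array([-2.28907890e-03, -1.68340791e-03,  7.56332053e-04,  3.27308807e-05,
       -3.39933492e-04,  1.23282883e-03]), 'tau': array([-7.85190005e-04, -4.31247568e+01, -2.44218707e+01,  7.16704270e-02,
        5.58520365e-02, -1.41845526e-04]), 'tool_pos': array([ 199.89901694, -485.0083465 ,  226.02389614]), 'tcp_rot': array([-3.14002404e+00, -2.31574989e-04,  3.90788510e-01]), 'contact_force': array([ 0.17516896,  0.33381571, -0.56122473]), 'moment': array([-0.0242095 ,  0.01042671, -0.00280308]), 'finger_force': 0.0, 'grip_width': 92.01654751332586}
scene {'mtx': array([[418.3755002 ,   0.        , 254.28575293],
       [  0.        , 418.3755002 , 194.82002954],
       [  0.        ,   0.        ,   1.        ]]), 'xyz': array([ 241.4352274 ,  906.42611417, 1229.64749645]), 'rotation': array([-2.41006729, -0.00554678, -2.84944114])}
side {'mtx': array([[387.10127037,   0.        , 257.39080668],
       [  0.        , 387.10127037, 197.85770495],
       [  0.        ,   0.        ,   1.        ]]), 'xyz': array([  289.6105694 , -1113.20773795,   920.589551  ]), 'rotation': array([-2.1636331 ,  0.02104038, -0.22656759])}
```

```bash
python3 - <<'E'
import cv2
for n in("scene","side"):
    a=cv2.imread(f"pics/{n}0.png");cv2.imwrite(f"pics/{n}0b.png",cv2.resize(a,(800,600),interpolation=cv2.INTER_CUBIC))
E
```

```text
(no output)
```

View pics/scene0b.png

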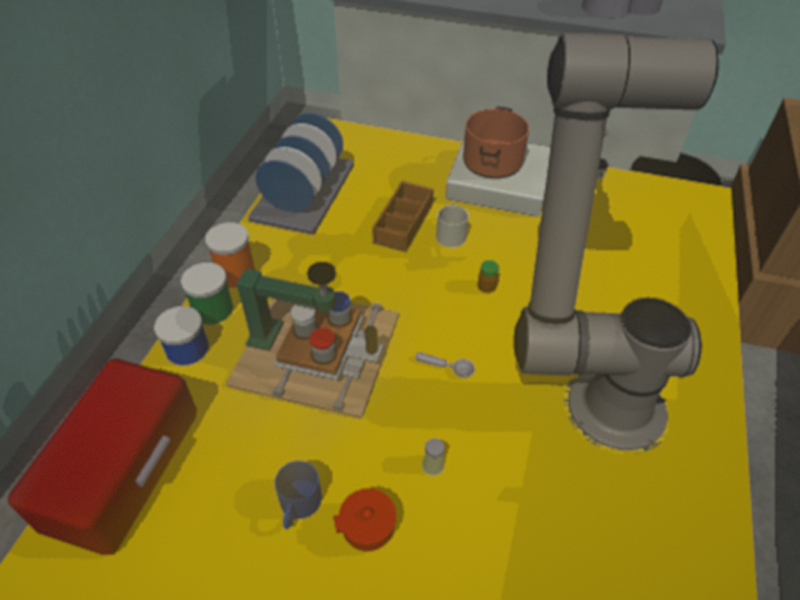

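View pics/side0b.png

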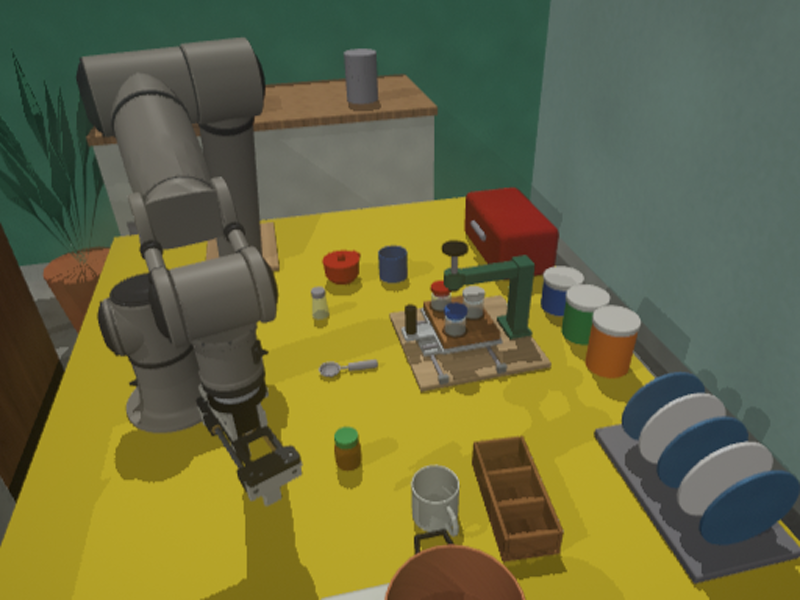

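The scene picture shows the press at (320,330), with cap (321,273), handle (372,328), and lids red (323,338), white (303,315), blue (341,303). The side picture has cap (455,248), handle (411,308), and lids red (440,289), white (474,293), blue (456,313).

```bash
cat > h.py <<'E'
import numpy as np
from scipy.spatial.transform import Rotation as R
def ray(m,p,fish=False):
    K=m["mtx"];u=np.array([(p[0]-K[0,2])/K[0,0],(p[1]-K[1,2])/K[1,1]])
    if fish:
        r=np.linalg.norm(u);d=np.r_[u/r*np.sin(r),np.cos(r)] if r>0 else np.array([0,0,1.])
    else: d=np.r_[u,1]
    return R.from_euler("xyz",m["rotation"]).as_matrix()@d
def atz(m,p,z,fish=False):
    d=ray(m,p,fish);c=m["xyz"];return c+d*(z-c[2])/d[2]
def proj(m,X,fish=False):
    d=R.from_euler("xyz",m["rotation"]).as_matrix().T@(np.asarray(X)-m["xyz"])
    K=m["mtx"]
    if fish:
        t=np.arctan2(np.hypot(d[0],d[1]),d[2]);u=d[:2]/max(1e-9,np.hypot(d[0],d[1]))*t
    else:u=d[:2]/d[2]
    return K[:2,2]+u*K[0,0]
E
python3 - <<'E'
from plant import bot
from h import *
np.set_printoptions(precision=1,suppress=True)
P={"cap":(275,(321,272),(455,247)),"handle":(125,(372,328),(411,307)),"red":(137,(323,338),(440,288)),"white":(137,(303,314),(474,293)),"blue":(137,(341,302),(456,312))}
for k,(z,a,b) in P.items():
    print(k,atz(bot.camera_model("scene"),np.array(a)*.64,z),atz(bot.camera_model("side"),np.array(b)*.64,z))
for n,c in(("scene",[(397,311),(363,413),(228,385)]),("side",[(390,313),(421,388),(550,365)])):
    for p in c: print(n,atz(bot.camera_model(n),np.array(p)*.64,15))
m=bot.camera_model("wrist");print(m)
o=bot.get_obs();T=R.from_euler("xyz",o["tcp_rot"])
print("cam in tool",T.inv().apply(m["xyz"]-o["tool_pos"]),(T.inv()*R.from_euler("xyz",m["rotation"])).as_matrix())
E
```

```text
cap [658.7  44.5 275. ] [662.6  37.1 275. ]
handle [554.3  38.1 125. ] [560.9  45.2 125. ]
red [642.7 104.8 137. ] [645.   90.7 137. ]
white [709.6  53.9 137. ] [717.6  47.9 137. ]
blue [641.5  -4.4 137. ] [651.8 -18.7 137. ]
scene [ 543.5 -118.4   15. ]
scene [529.  185.7  15. ]
scene [842.4 204.3  15. ]
side [537.7 191.7  15. ]
side [ 542.8 -118.    15. ]
side [ 855.1 -114.7   15. ]
{'mtx': array([[297.3,   0. , 257. ],
       [  0. , 297.3, 192.3],
       [  0. ,   0. ,   1. ]]), 'xyz': array([ 275.5, -453.8,  384.9]), 'rotation': array([ 2.8,  0. , -1.2])}
cam in tool [  81.8   -0.3 -158.7] [[ 0.  -1.  -0.3]
 [ 1.   0.   0. ]
 [-0.  -0.3  1. ]]
```

{"method": "servo_tool", "body": {
  "deltas": [
    [[0,0,-0.03],[0,0,7.47]],
    [[0,0,-0.03],[0,0,7.47]],
    [[0,0,-0.03],[0,0,7.47]],
    [[0.026,-0.035,-0.002],[0,0,0]],
    [[0.026,-0.035,-0.002],[0,0,0]],
    [[0.026,-0.035,-0.002],[0,0,0]],
    [[0.026,-0.035,-0.002],[0,0,0]],
    [[0.026,-0.035,-0.002],[0,0,0]],
    [[0.026,-0.035,-0.002],[0,0,0]],
    [[0.026,-0.035,-0.002],[0,0,0]],
    [[0.026,-0.035,-0.002],[0,0,0]],
    [[0.026,-0.035,-0.002],[0,0,0]],
    [[0.026,-0.035,-0.002],[0,0,0]],
    [[0.026,-0.035,-0.002],[0,0,0]],
    [[0.026,-0.035,-0.002],[0,0,0]],
    [[0,0,0],[0,0,0]],
    [[0,0,0],[0,0,0]]
  ]
}}

```text
time: 2.22
tool_pos: [511.7, -65.7, 340.2]
tcp_rot: [3.141, 0.001, 0.0]
contact_force: [0.1, -0.2, 1.2]
grip_width: 92.1
finger_force: 0.0
```

```bash
cat > snap.py <<'E'
import sys,pickle,cv2
from plant import bot
n,c=sys.argv[1],sys.argv[2]
m=bot.camera_model(c);a=bot.capture(c)[:,:,::-1]
cv2.imwrite(f"pics/{n}_raw.png",a);cv2.imwrite(f"pics/{n}.png",cv2.resize(a,(800,600),interpolation=cv2.INTER_CUBIC))
pickle.dump(m,open(f"pics/{n}.pkl","wb"));print(m["xyz"],m["rotation"],bot.get_obs()["time"])
E
python3 snap.py w1 wrist
```

```text
[593.66710702 -65.6311941  498.89943587] [ 2.83260849e+00 -6.33802805e-04 -1.57057694e+00] 2.275
```

{"method": "servo_tool", "body": {
  "deltas": [
    [[0,-0.04,0],[0,0,0]],
    [[0,-0.04,0],[0,0,0]],
    [[0,-0.04,0],[0,0,0]],
    [[0,-0.04,0],[0,0,0]],
    [[0,-0.04,0],[0,0,0]],
    [[0,0,0],[0,0,0]],
    [[0,0,0],[0,0,0]]
  ]
}}

```text
time: 3.15
tool_pos: [512.1, 133.2, 340.7]
tcp_rot: [3.141, 0.0, -0.001]
contact_force: [0.2, -0.4, -0.1]
grip_width: 91.7
finger_force: 0.0
```

```bash
python3 snap.py w2 wrist
```

```text
[593.88269176 133.25117902 499.45492298] [ 2.83377506e+00 -1.15444244e-03 -1.57203688e+00] 3.2
```

View pics/w1.png

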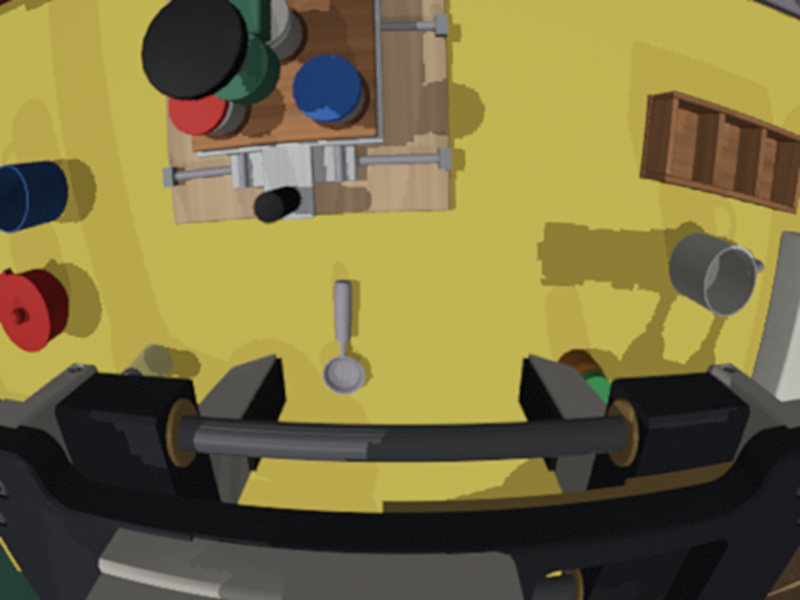

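View pics/w2.png

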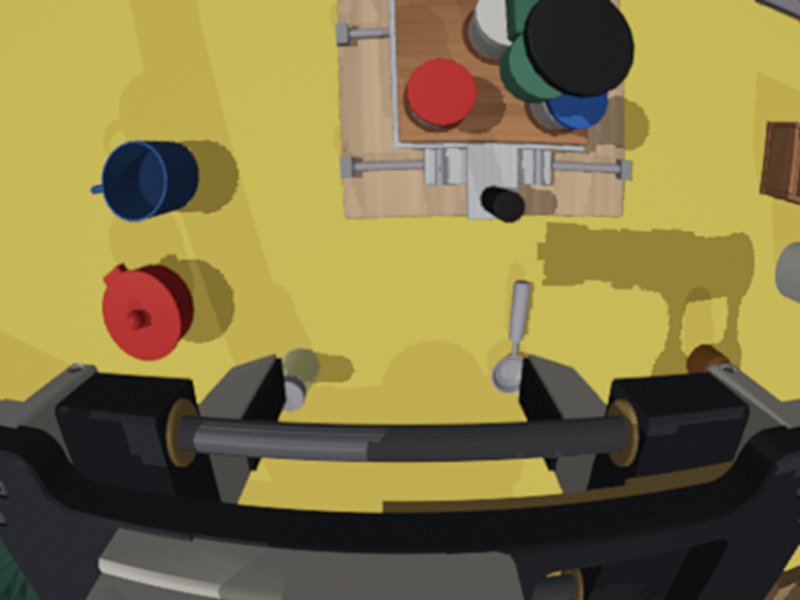

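The wrist views show the press clearly. w1 has cap (194,47), blue lid (328,89) and handle top (267,207). w2 has cap (580,43), red lid (441,92), handle top (510,206), and front base corners at (345,217) and (622,215). White is half hidden behind the plunger arm.

```bash
cat > m1.py <<'E'
import pickle,cv2
from h import *
from plant import bot
np.set_printoptions(precision=1,suppress=True)
L=lambda n:(cv2.imread(f"pics/{n}_raw.png"),pickle.load(open(f"pics/{n}.pkl","rb")))
def blob(im,kind,win):
    x0,y0,x1,y1=win;h=cv2.cvtColor(im,cv2.COLOR_BGR2HSV).astype(int);H,S,V=h[...,0],h[...,1],h[...,2]
    k={"red":((H<6)|(H>174))&(S>150)&(V>90),"blue":(H>105)&(H<130)&(S>120)&(V>60),"black":(V<50),"white":(S<60)&(V>120)}[kind]
    m=np.zeros(H.shape,np.uint8);m[y0:y1,x0:x1]=k[y0:y1,x0:x1]
    n,l,s,c=cv2.connectedComponentsWithStats(m);i=1+np.argmax(s[1:,4])
    cn=max(cv2.findContours((l==i).astype(np.uint8),0,cv2.CHAIN_APPROX_NONE)[0],key=len)
    (ex,ey),ax,_=cv2.fitEllipse(cn);return np.array([ex,ey]),s[i],np.array(ax)
E
python3 - <<'E'
from m1 import *
w1,m1=L("w1");w2,m2=L("w2")
def sc(*a): return [int(v*.64) for v in a]
for n,im,m,k,w,z in (("cap1",w1,m1,"black",sc(130,0,250,105),275),("cap2",w2,m2,"black",sc(520,0,640,100),275),("blue1",w1,m1,"blue",sc(280,45,380,140),136),("red2",w2,m2,"red",sc(390,45,490,140),136)):
    p,s,ax=blob(im,k,w);print(n,p,ax,s,atz(m,p,z,1))
for n,m,p,z in (("h1",m1,(267,207),125),("h2",m2,(510,206),125),("c1l",m1,(176,223),15),("c1r",m1,(450,211),15),("c2l",m2,(345,217),15),("c2r",m2,(622,215),15)):
    print(n,atz(m,np.array(p)*.64,z,1))
E
```

```text
cap1 [124.7  30. ] [61.4 70.3] [  91    0   68   63 3478] [656.4  38.5 275. ]
cap2 [369.9  28.6] [62.  71.8] [ 335    0   70   62 3564] [655.6  45.3 275. ]
blue1 [209.1  56.1] [41.4 42.5] [ 188   35   43   43 1441] [649.5  -8.3 136. ]
red2 [282.1  58.6] [41.8 43.9] [ 260   37   45   44 1499] [646.1 102.8 136. ]
h1 [555.3  45.4 125. ]
h2 [555.9  44.1 125. ]
c1l [531.3 190.   15. ]
c1r [ 537.4 -116.5   15. ]
c2l [531.9 192.3  15. ]
c2r [ 540.5 -115.8   15. ]
```

{"method": "servo_tool", "body": {
  "deltas": [
    [[0,0,0],[0,0,-10.67]],
    [[0,0,0],[0,0,-10.67]],
    [[0,0,0],[0,0,-10.67]],
    [[0,0,0],[0,0,-10.67]],
    [[0,0,0],[0,0,-10.67]],
    [[0,0,0],[0,0,-10.67]],
    [[0,0,0],[0,0,-10.67]],
    [[0,0,0],[0,0,-10.67]],
    [[0,0,0],[0,0,-10.67]],
    [[0,0,0],[0,0,-10.67]],
    [[0,0,0],[0,0,-10.67]],
    [[0,0,0],[0,0,-10.67]],
    [[0,0,0],[0,0,-10.67]],
    [[0,0,0],[0,0,-10.67]],
    [[0,0,0],[0,0,-10.67]],
    [[0,0,0],[0,0,-10.67]],
    [[0,0,0],[0,0,-10.67]]
  ]
}}

```text
time: 5.32
tool_pos: [512.4, 132.8, 340.8]
tcp_rot: [-3.141, 0.0, -3.114]
contact_force: [0.6, 0.0, 1.3]
grip_width: 92.0
finger_force: 0.0
```

{"method": "servo_tool", "body": {
  "deltas": [
    [[-0.056,-0.0225,0],[0,0,0]],
    [[-0.056,-0.0225,0],[0,0,0]],
    [[-0.056,-0.0225,0],[0,0,0]],
    [[-0.056,-0.0225,0],[0,0,0]],
    [[0,0,0],[0,0,0]],
    [[0,0,0],[0,0,0]],
    [[0,0,0],[0,0,0]]
  ]
}}

```text
time: 6.2
tool_pos: [731.7, 52.4, 343.7]
tcp_rot: [-3.141, 0.002, -3.118]
contact_force: [0.0, -0.3, -0.3]
grip_width: 91.7
finger_force: 0.0
```

```bash
python3 snap.py w3 wrist
```

```text
[648.43826813  50.4777131  502.22807034] [2.83202253e+00 5.76643176e-04 1.59491864e+00] 6.25
```

View pics/w3.png

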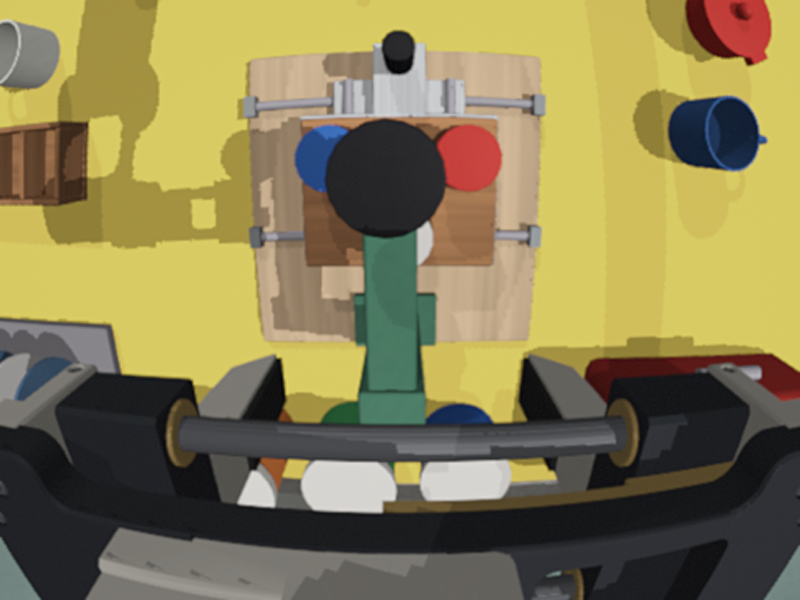

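The third view is almost straight down. It shows the cap at (386,178), red lid centre about (468,158), blue about (328,159), handle top about (398,45), and the white lid's right edge at (433,242).

```bash
python3 - <<'E'
from m1 import *
w3,m3=L("w3")
sc=lambda *a:[int(v*.64) for v in a]
p,s,ax=blob(w3,"black",sc(320,110,455,245));cap=atz(m3,p,275,1);print("cap",p,ax,s,cap)
for n,p,z in (("red",(468,158),136),("blue",(328,159),136),("handle",(398,45),125),("wedge",(433,242),136),("cFL",(249,60),15),("cFR",(540,58),15),("cBL",(264,340),15),("cBR",(527,341),15),("rackFL",(303,119),76),("rackFR",(496,119),76),("rackBL",(307,265),76),("rackBR",(493,265),76)):
    print(n,atz(m3,np.array(p)*.64,z,1))
for w in ("red","blue"):
    p,s,ax=blob(w3,w,sc(285,110,510,200));print(w,p,ax,s,atz(m3,p,136,1))
# triangulate lids w/ scene, side
def tri(obs):
    A=np.zeros((3,3));b=np.zeros(3)
    for m,p,f in obs:
        d=ray(m,p,f);d/=np.linalg.norm(d);Q=np.eye(3)-np.outer(d,d);A+=Q;b+=Q@m["xyz"]
    return np.linalg.solve(A,b)
ms,md=bot.camera_model("scene"),bot.camera_model("side")
S=cv2.imread("pics/scene0.png");D=cv2.imread("pics/side0.png")
for k,ws,wd in (("red",(308,325,338,350),(430,280,452,295)),("blue",(328,290,353,315),(445,303,468,322)),("white",(288,302,318,325),(464,284,486,302))):
    a,s1,_=blob(S,k,sc(*ws));b,s2,_=blob(D,k,sc(*wd));print(k,s1[4],s2[4],atz(ms,a,135),atz(md,b,135),tri([(ms,a,0),(md,b,0)]))
E
```

```text
cap [246.2 114. ] [73.9 74.7] [ 209   77   76   75 4435] [659.2  42.4 275. ]
red [647.6 102.1 136. ]
blue [650.8  -7.3 136. ]
handle [556.1  45.1 125. ]
wedge [715.9  77.  136. ]
cFL [ 540.2 -114.6   15. ]
cFR [532.3 193.4  15. ]
cBL [ 856.8 -105.9   15. ]
cBR [850.3 201.2  15. ]
rackFL [613.6 -40.4  76. ]
rackFR [609.6 135.1  76. ]
rackBL [751.4 -37.7  76. ]
rackBR [747.2 139.8  76. ]
red [300.  100.4] [38.8 43.1] [ 279   80   42   42 1352] [646.6 102.6 136. ]
blue [203.6  99. ] [26.6 44.6] [189  81  34  41 806] [647.4 -15.2 136. ]
red 80 43 [650.  104.3 135. ] [645.4 103.3 135. ] [647.9 104.7 134.8]Traceback (most recent call last):
  File "<stdin>", line 18, in <module>
  File "m1.py", line 12, in blob
    (ex,ey),ax,_=cv2.fitEllipse(cn);return np.array([ex,ey]),s[i],np.array(ax)
                 ~~~~~~~~~~~~~~^^^^
cv2.error: OpenCV(4.12.0) /io/opencv/modules/imgproc/src/shapedescr.cpp:361: error: (-201:Incorrect size of input array) There should be at least 5 points to fit the ellipse in function 'fitEllipseNoDirect'
```

{"method": "servo_tool", "body": {
  "deltas": [
    [[0.044,-0.0007,0],[0,0,0]],
    [[0.044,-0.0007,0],[0,0,0]],
    [[0.044,-0.0007,0],[0,0,0]],
    [[0.044,-0.0008,0],[0,0,0]],
    [[0,0,0.03],[0,0,0]],
    [[0,0,0.045],[0,0,0]],
    [[0,0,0.045],[0,0,0]],
    [[0,0,0.045],[0,0,0]],
    [[0,0,0],[0,0,0]],
    [[0,0,0],[0,0,0]]
  ]
}}

```text
time: 7.5
tool_pos: [557.7, 45.5, 179.1]
tcp_rot: [-3.141, 0.004, -3.117]
contact_force: [-0.2, 0.1, 0.8]
grip_width: 92.2
finger_force: 0.0
```

{"method": "servo_tool", "body": {
  "deltas": [
    [[0.0015,0,0.03],[0,0,0]],
    [[0,0,0.03],[0,0,0]],
    [[0,0,0.03],[0,0,0]],
    [[0,0,0],[0,0,0]],
    [[0,0,0],[0,0,0]]
  ]
}}

```text
time: 8.12
tool_pos: [557.1, 45.2, 88.8]
tcp_rot: [-3.141, 0.004, -3.118]
contact_force: [1.3, -1.0, 0.2]
grip_width: 91.5
finger_force: 0.0
```

{"method": "servo_tool", "body": {
  "deltas": [
    [[0,0,0],[0,0,0]],
    [[0,0,0],[0,0,0]],
    [[0,0,0],[0,0,0]],
    [[0,0,0],[0,0,0]],
    [[0,0,0],[0,0,0]],
    [[0,0,0],[0,0,0]]
  ],
  "fingers": 0
}}

```text
time: 8.88
tool_pos: [555.5, 45.2, 86.2]
tcp_rot: [-3.142, -0.0, -3.118]
contact_force: [0.4, -0.3, -0.1]
grip_width: 36.9
finger_force: 0.0
```

{"method": "servo_tool", "body": {
  "deltas": [
    [[0,0,0],[0,0,0]],
    [[0,0,0],[0,0,0]],
    [[0,0,0],[0,0,0]],
    [[-0.0005,-0.003,0],[0,0,0]],
    [[-0.0015,-0.0085,0],[0,0,0]],
    [[-0.0018,-0.01,0],[0,0,0]],
    [[-0.0018,-0.01,0],[0,0,0]],
    [[-0.0018,-0.01,0],[0,0,0]],
    [[-0.0015,-0.009,0],[0,0,0]],
    [[-0.0012,-0.007,0],[0,0,0]],
    [[-0.0005,-0.0028,0],[0,0,0]],
    [[0,0,0],[0,0,0]],
    [[0,0,0],[0,0,0]],
    [[0,0,0],[0,0,0]]
  ]
}}

```text
time: 10.62
tool_pos: [567.6, -15.0, 86.2]
tcp_rot: [-3.141, 0.0, -3.117]
contact_force: [-0.4, -2.4, -1.4]
grip_width: 27.4
finger_force: 30.0
```

```bash
python3 - <<'E'
from plant import bot
o=bot.get_obs();print(o["time"],o["tool_pos"],o["contact_force"],o["grip_width"],o["finger_force"])
E
python3 snap.py s1 side; python3 snap.py c1 scene
```

```text
10.625 [567.61072218 -14.96170682  86.23379053] [-0.4384885  -2.38560029 -1.44818512] 27.399669738437172 29.99983459711075
[  289.6105694  -1113.20773795   920.589551  ] [-2.1636331   0.02104038 -0.22656759] 10.675
[ 241.4352274   906.42611417 1229.64749645] [-2.41006729 -0.00554678 -2.84944114] 10.725
```

{"method": "servo_tool", "body": {
  "deltas": [
    [[0,0,0],[0,0,0]],
    [[0,0,0],[0,0,0]],
    [[0,0,0],[0,0,0]],
    [[0,0,-0.02],[0,0,0]],
    [[0,0,-0.05],[0,0,0]],
    [[0,0,-0.05],[0,0,0]],
    [[0,0,-0.05],[0,0,0]],
    [[0,0,-0.05],[0,0,0]]
  ],
  "fingers": 0.6
}}

```text
time: 11.72
tool_pos: [567.3, -14.7, 308.1]
tcp_rot: [-3.142, 0.001, -3.118]
contact_force: [0.4, -0.7, -0.6]
grip_width: 54.8
finger_force: 0.0
```

{"method": "servo_tool", "body": {
  "deltas": [
    [[-0.031,0.0185,0],[0,0,0]],
    [[-0.031,0.0185,0],[0,0,0]],
    [[-0.031,0.0185,0],[0,0,0]],
    [[0,0,0],[0,0,0]],
    [[0,0,0],[0,0,0]],
    [[0,0,0],[0,0,0]]
  ],
  "fingers": 0
}}

```text
time: 12.48
tool_pos: [658.6, 42.3, 306.9]
tcp_rot: [-3.141, 0.0, -3.118]
contact_force: [0.5, -0.2, -0.2]
grip_width: 1.5
finger_force: 0.0
```

```bash
python3 - <<'E'
from plant import bot
o=bot.get_obs();print(o["time"],o["tool_pos"],o["contact_force"],o["grip_width"])
E
python3 snap.py w4 wrist
```

```text
12.475 [658.55942757  42.28387237 306.88680616] [ 0.51374442 -0.16567931 -0.15041651] 1.5223843374674506
[575.56748447  40.45425146 465.58194276] [2.83380817e+00 6.76744629e-04 1.59417223e+00] 12.525
```

View pics/w4.png

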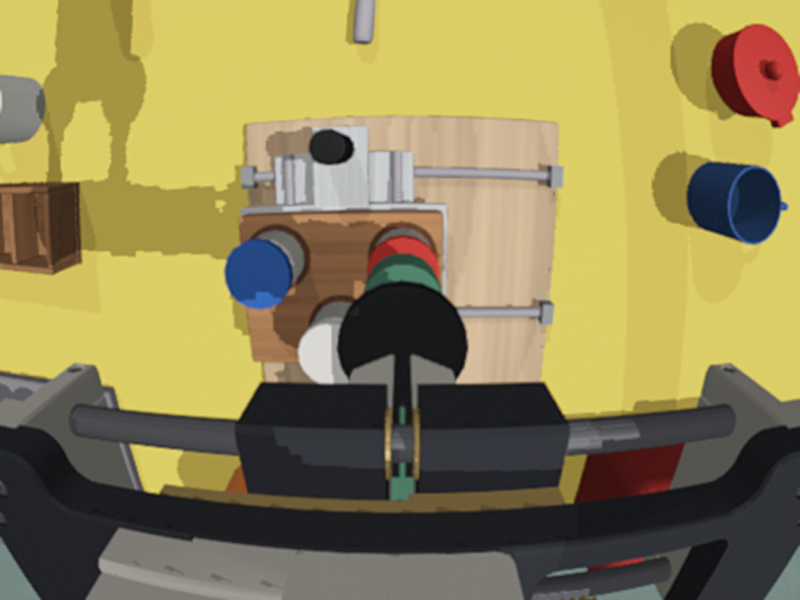

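The picture shows the red lid lined up under the collar (both centred at column ~404). White is at about (333,350) and blue at (259,273), both visible.

{"method": "servo_tool", "body": {
  "deltas": [
    [[0,0,0.014],[0,0,0]],
    [[0,0,0.012],[0,0,0]],
    [[0,0,0.004],[0,0,0]],
    [[0,0,0.004],[0,0,0]],
    [[0,0,0.004],[0,0,0]],
    [[0,0,0.004],[0,0,0]],
    [[0,0,0],[0,0,0]]
  ]
}}

```text
time: 13.4
tool_pos: [659.2, 42.8, 264.1]
tcp_rot: [-3.141, -0.0, -3.118]
contact_force: [-2.6, -0.5, 2.9]
grip_width: 0.6
finger_force: 1.5
```

{"method": "servo_tool", "body": {
  "deltas": [
    [[0,0,0.002],[0,0,0]],
    [[0,0,0.002],[0,0,0]],
    [[0,0,0.001],[0,0,0]],
    [[0,0,0],[0,0,0]]
  ]
}}

```text
time: 13.9
tool_pos: [659.3, 42.9, 259.2]
tcp_rot: [-3.141, 0.0, -3.118]
contact_force: [-2.1, 0.1, 3.0]
grip_width: 0.6
finger_force: 1.6
```

{"method": "servo_tool", "body": {
  "deltas": [
    [[0,0,0.001],[0,0,0]],
    [[0,0,0.001],[0,0,0]],
    [[0,0,0.001],[0,0,0]],
    [[0,0,0],[0,0,0]]
  ]
}}

```text
time: 14.4
tool_pos: [659.2, 42.9, 256.2]
tcp_rot: [-3.141, 0.0, -3.118]
contact_force: [-0.8, -0.6, 3.6]
grip_width: 0.5
finger_force: 1.6
```

{"method": "servo_tool", "body": {
  "deltas": [
    [[0,0,0.001],[0,0,0]],
    [[0,0,0.001],[0,0,0]],
    [[0,0,0.001],[0,0,0]],
    [[0,0,0],[0,0,0]]
  ]
}}

```text
time: 14.9
tool_pos: [659.2, 42.9, 253.1]
tcp_rot: [-3.141, 0.0, -3.118]
contact_force: [-0.6, -1.4, 3.3]
grip_width: 0.7
finger_force: 1.6
```

{"method": "servo_tool", "body": {
  "deltas": [
    [[0,0,0.001],[0,0,0]],
    [[0,0,0.001],[0,0,0]],
    [[0,0,0],[0,0,0]]
  ]
}}

```text
time: 15.28
tool_pos: [659.2, 42.9, 251.4]
tcp_rot: [-3.141, 0.0, -3.118]
contact_force: [-0.4, -0.7, 3.9]
grip_width: 0.1
finger_force: 1.7
```

{"method": "servo_tool", "body": {
  "deltas": [
    [[0,0,0.001],[0,0,0]],
    [[0,0,0.001],[0,0,0]],
    [[0,0,0],[0,0,0]]
  ]
}}

```text
time: 15.65
tool_pos: [659.3, 42.9, 250.4]
tcp_rot: [-3.141, 0.001, -3.118]
contact_force: [-3.2, -0.4, 8.6]
grip_width: 0.6
finger_force: 4.1
```

{"method": "servo_tool", "body": {
  "deltas": [
    [[0,0,0.001],[0,0,0]],
    [[0,0,0.001],[0,0,0]],
    [[0,0,0],[0,0,0]]
  ]
}}

```text
time: 16.02
tool_pos: [659.3, 42.9, 249.0]
tcp_rot: [-3.141, 0.002, -3.118]
contact_force: [-3.4, -0.4, 10.3]
grip_width: 0.1
finger_force: 5.4
```

{"method": "servo_tool", "body": {
  "deltas": [
    [[0,0,0.001],[0,0,0]],
    [[0,0,0.001],[0,0,0]],
    [[0,0,0],[0,0,0]]
  ]
}}

```text
time: 16.4
tool_pos: [659.3, 42.9, 247.0]
tcp_rot: [-3.141, 0.002, -3.118]
contact_force: [-3.3, -0.4, 12.2]
grip_width: 0.3
finger_force: 5.5
```

{"method": "servo_tool", "body": {
  "deltas": [
    [[0,0,0.001],[0,0,0]],
    [[0,0,0.001],[0,0,0]],
    [[0,0,0],[0,0,0]]
  ]
}}

```text
time: 16.77
tool_pos: [659.3, 42.9, 245.0]
tcp_rot: [-3.141, 0.002, -3.118]
contact_force: [-4.3, 0.1, 10.5]
grip_width: 0.1
finger_force: 5.5
```

{"method": "servo_tool", "body": {
  "deltas": [
    [[0,0,0.001],[0,0,0]],
    [[0,0,0.001],[0,0,0]],
    [[0,0,0],[0,0,0]]
  ]
}}

```text
time: 17.15
tool_pos: [659.3, 42.9, 243.1]
tcp_rot: [-3.141, 0.002, -3.118]
contact_force: [-3.1, -0.0, 11.1]
grip_width: 0.5
finger_force: 5.5
```

{"method": "servo_tool", "body": {
  "deltas": [
    [[0,0,0.001],[0,0,0]],
    [[0,0,0.001],[0,0,0]],
    [[0,0,0],[0,0,0]]
  ]
}}

```text
time: 17.52
tool_pos: [659.3, 42.9, 241.1]
tcp_rot: [-3.141, 0.002, -3.118]
contact_force: [-3.8, -0.6, 11.7]
grip_width: 0.6
finger_force: 5.6
```

{"method": "servo_tool", "body": {
  "deltas": [
    [[0,0,0.001],[0,0,0]],
    [[0,0,0],[0,0,0]]
  ]
}}

```text
time: 17.77
tool_pos: [659.3, 42.9, 240.1]
tcp_rot: [-3.141, 0.002, -3.118]
contact_force: [-3.4, -1.2, 10.9]
grip_width: 0.2
finger_force: 5.7
```

{"method": "servo_tool", "body": {
  "deltas": [
    [[0,0,0.001],[0,0,0]],
    [[0,0,0],[0,0,0]]
  ]
}}

```text
time: 18.02
tool_pos: [659.3, 42.9, 239.5]
tcp_rot: [-3.141, 0.003, -3.118]
contact_force: [-4.2, -1.3, 13.3]
grip_width: 0.5
finger_force: 6.5
```

{"method": "servo_tool", "body": {
  "deltas": [
    [[0,0,0.001],[0,0,0]],
    [[0,0,0],[0,0,0]]
  ]
}}

```text
time: 18.27
tool_pos: [659.3, 42.8, 238.8]
tcp_rot: [-3.141, 0.003, -3.118]
contact_force: [-5.2, -1.3, 15.0]
grip_width: 0.5
finger_force: 7.3
```

{"method": "servo_tool", "body": {
  "deltas": [
    [[0,0,0.001],[0,0,0]],
    [[0,0,0],[0,0,0]]
  ]
}}

```text
time: 18.52
tool_pos: [659.3, 42.9, 238.2]
tcp_rot: [-3.141, 0.003, -3.118]
contact_force: [-4.9, -2.0, 17.2]
grip_width: 0.4
finger_force: 8.0
```

{"method": "servo_tool", "body": {
  "deltas": [
    [[0,0,-0.02],[0,0,0]],
    [[0,0,-0.04],[0,0,0]],
    [[0,0,-0.04],[0,0,0]],
    [[-0.033,-0.022,0],[0,0,0]],
    [[-0.033,-0.022,0],[0,0,0]],
    [[0,0,0],[0,0,0]],
    [[0,0,0],[0,0,0]],
    [[0,0,0],[0,0,0]]
  ]
}}

```text
time: 19.52
tool_pos: [725.6, 1.3, 336.2]
tcp_rot: [3.142, 0.001, -3.117]
contact_force: [-0.4, 0.3, 0.6]
grip_width: 0.2
finger_force: 0.0
```

```bash
python3 snap.py w5 wrist
```

```text
[642.57347443  -0.64900016 494.82378993] [2.83350503e+00 3.53504265e-04 1.59582206e+00] 19.575
```

View pics/w5.png

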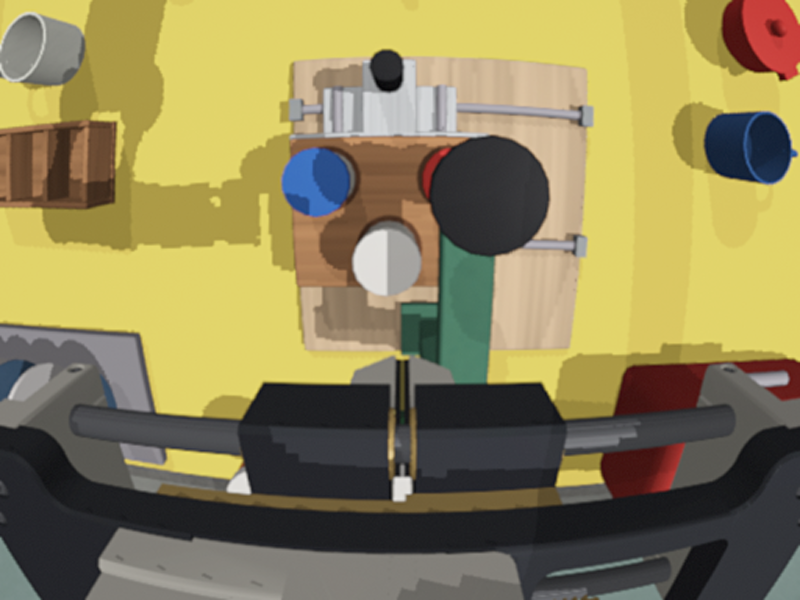

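The press is released. The view shows white lid (387,259), blue lid (317,182), cap (490,196) and handle top (387,64).

```bash
python3 - <<'E'
from m1 import *
w,m=L("w5")
sc=lambda *a:[int(v*.64) for v in a]
p,s,ax=blob(w,"black",sc(425,130,555,260));print("cap",p,ax,atz(m,p,275,1))
p,s,ax=blob(w,"blue",sc(275,140,362,225));print("blue",p/.64,ax,atz(m,p,136,1))
for n,p,z in (("white",(387,259),137),("blue",(317,182),137),("handle",(387,64),125)):
    print(n,atz(m,np.array(p)*.64,z,1))
E
```

```text
cap [306.4 124.8] [60.5 70.9] [659.1  36.3 275. ]
blue [315.6 181.2] [42.  42.3] [661.7 -66.8 136. ]
white [722.5 -10.3 137. ]
blue [662.3 -65.6 137. ]
handle [567.6 -14.  125. ]
```

{"method": "servo_tool", "body": {
  "deltas": [
    [[0.0396,-0.0031,0],[0,0,0]],
    [[0.0396,-0.0031,0],[0,0,0]],
    [[0.0396,-0.0031,0],[0,0,0]],
    [[0.0396,-0.003,0],[0,0,0]],
    [[0,0,0.04],[0,0,0]],
    [[0,0,0.045],[0,0,0]],
    [[0,0,0.045],[0,0,0]],
    [[0,0,0.02],[0,0,0]],
    [[0,0,0],[0,0,0]]
  ],
  "fingers": 0.7
}}

```text
time: 20.7
tool_pos: [566.9, -15.0, 184.7]
tcp_rot: [3.141, -0.002, -3.117]
contact_force: [-0.3, -0.5, -0.1]
grip_width: 64.3
finger_force: 0.0
```

{"method": "servo_tool", "body": {
  "deltas": [
    [[-0.0007,0.0005,0.04],[0,0,0]],
    [[0,0,0.04],[0,0,0]],
    [[0,0,0.018],[0,0,0]],
    [[0,0,0],[0,0,0]]
  ]
}}

```text
time: 21.2
tool_pos: [568.8, -14.9, 87.8]
tcp_rot: [-3.142, -0.0, -3.117]
contact_force: [1.0, -0.2, 0.7]
grip_width: 63.8
finger_force: 0.0
```

{"method": "servo_tool", "body": {
  "deltas": [
    [[0,0,0],[0,0,0]],
    [[0,0,0],[0,0,0]],
    [[0,0,0],[0,0,0]],
    [[0,0,0],[0,0,0]],
    [[0,0,0],[0,0,0]],
    [[0,0,0],[0,0,0]],
    [[0,0,0],[0,0,0]]
  ],
  "fingers": 0
}}

```text
time: 22.08
tool_pos: [569.0, -15.1, 87.6]
tcp_rot: [-3.141, 0.0, -3.118]
contact_force: [-0.6, -0.3, 4.0]
grip_width: 27.3
finger_force: 30.0
```

{"method": "servo_tool", "body": {
  "deltas": [
    [[0.003,0.0026,0],[0,0,0]],
    [[0.008,0.007,0],[0,0,0]],
    [[0.01,0.0087,0],[0,0,0]],
    [[0.01,0.0087,0],[0,0,0]],
    [[0.01,0.0087,0],[0,0,0]],
    [[0.01,0.0088,0],[0,0,0]],
    [[0.008,0.007,0],[0,0,0]],
    [[0.003,0.0027,0],[0,0,0]],
    [[0,0,0],[0,0,0]],
    [[0,0,0],[0,0,0]],
    [[0,0,0],[0,0,0]]
  ]
}}

```text
time: 23.45
tool_pos: [504.3, 38.7, 87.5]
tcp_rot: [3.141, -0.001, -3.117]
contact_force: [-0.5, 2.0, 8.9]
grip_width: 27.6
finger_force: 30.0
```

{"method": "servo_tool", "body": {
  "deltas": [
    [[-0.0012,-0.001,0],[0,0,0]],
    [[0,0,0],[0,0,0]],
    [[0,0,0],[0,0,0]]
  ]
}}

```text
time: 23.82
tool_pos: [505.4, 37.8, 87.5]
tcp_rot: [3.141, -0.002, -3.117]
contact_force: [-1.7, 1.2, 8.9]
grip_width: 27.6
finger_force: 30.0
```

{"method": "servo_tool", "body": {
  "deltas": [
    [[0,0,0],[0,0,0]],
    [[0,0,0],[0,0,0]],
    [[0,0,0],[0,0,0]],
    [[0,0,-0.02],[0,0,0]],
    [[0,0,-0.05],[0,0,0]],
    [[0,0,-0.05],[0,0,0]],
    [[0,0,-0.05],[0,0,0]],
    [[0,0,-0.05],[0,0,0]],
    [[0,0,0],[0,0,0]]
  ],
  "fingers": 0.6
}}

```text
time: 24.95
tool_pos: [508.2, 36.6, 311.1]
tcp_rot: [-3.141, 0.008, -3.118]
contact_force: [-0.3, -0.3, -0.7]
grip_width: 55.0
finger_force: 0.0
```

{"method": "servo_tool", "body": {
  "deltas": [
    [[-0.038,0.0006,0],[0,0,0]],
    [[-0.038,0.0006,0],[0,0,0]],
    [[-0.038,0.0006,0],[0,0,0]],
    [[-0.037,0.0006,0],[0,0,0]],
    [[0,0,0],[0,0,0]],
    [[0,0,0],[0,0,0]],
    [[0,0,0],[0,0,0]]
  ],
  "fingers": 0
}}

```text
time: 25.82
tool_pos: [656.8, 42.7, 307.7]
tcp_rot: [-3.141, -0.0, -3.118]
contact_force: [0.4, -0.2, 1.2]
grip_width: 0.5
finger_force: 0.0
```

```bash
python3 snap.py w6 wrist
```

```text
[573.86638858  40.80315072 466.43084968] [2.83425317e+00 4.94875539e-04 1.59491028e+00] 25.875
```

View pics/w6.png

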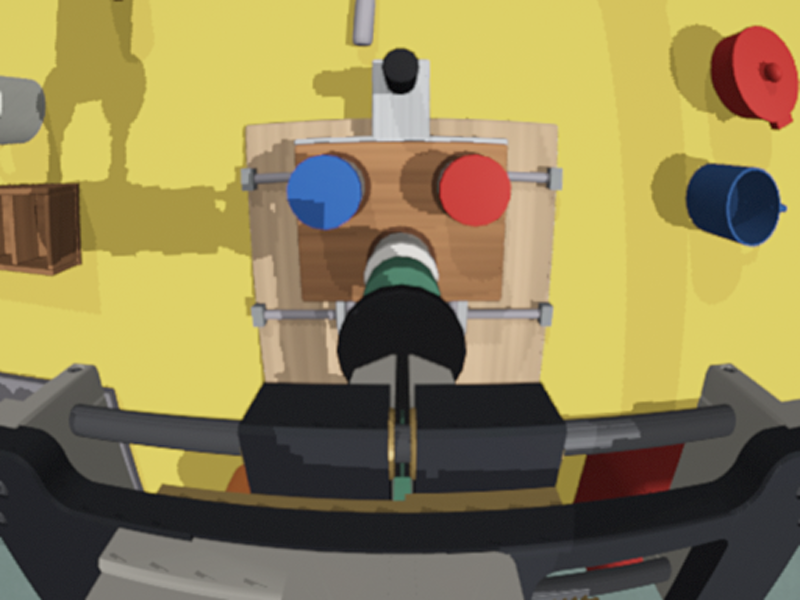

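White (columns 363–438) sits under the collar (365–441). Red lid is now at (474,189), blue at (325,191), handle top at (400,63).

```bash
python3 - <<'E'
from m1 import *
w,m=L("w6");w4,m4=L("w4")
sc=lambda *a:[int(v*.64) for v in a]
p,s,ax=blob(w,"blue",sc(280,140,370,240));print("blue",p/.64,ax,atz(m,p,136,1))
p,s,ax=blob(w,"red",sc(430,140,520,240));print("red",p/.64,ax,atz(m,p,126,1))
p,s,ax=blob(w4,"blue",sc(220,230,300,315));print("blue4",p/.64,ax,atz(m4,p,136,1))
print("handle",atz(m,np.array([400,63])*.64,125,1),atz(m4,np.array([328,145])*.64,125,1))
for mm,(a,b),r in((m,(363,438),232),(m4,(368,440),237)):print("lid front edge",atz(mm,np.array([(a+b)/2,r])*.64,136,1))
E
```

```text
blue [323.7 191.1] [46.1 46.2] [598.4 -14.3 136. ]
red [473.8 189.6] [44.6 45.2] [595.4  94.1 126. ]
blue4 [258.1 273.2] [40.9 43.2] [661.3 -66.2 136. ]
handle [503.4  37.8 125. ] [566.8 -13.4 125. ]
lid front edge [627.2  41.1 136. ]
lid front edge [632.5  43.3 136. ]
```

```bash
python3 - <<'E'
from m1 import *
w,m=L("w6");w4,m4=L("w4")
for x in (254,257,260):print(x,[(y,*w[y,x]) for y in range(144,172,1)][::1] if x==257 else "")
print([(y,*w4[y,258]) for y in range(144,172)])
for r in (150,152,154,156):print(r,atz(m,(257,r),142,1)[0],atz(m,(257,r),136,1)[0])
E
```

```text
254 
257 [(144, np.uint8(79), np.uint8(115), np.uint8(159)), (145, np.uint8(58), np.uint8(85), np.uint8(123)), (146, np.uint8(48), np.uint8(70), np.uint8(107)), (147, np.uint8(48), np.uint8(69), np.uint8(106)), (148, np.uint8(60), np.uint8(74), np.uint8(99)), (149, np.uint8(90), np.uint8(95), np.uint8(102)), (150, np.uint8(96), np.uint8(100), np.uint8(101)), (151, np.uint8(95), np.uint8(99), np.uint8(101)), (152, np.uint8(93), np.uint8(98), np.uint8(99)), (153, np.uint8(96), np.uint8(100), np.uint8(102)), (154, np.uint8(113), np.uint8(116), np.uint8(118)), (155, np.uint8(154), np.uint8(157), np.uint8(159)), (156, np.uint8(203), np.uint8(207), np.uint8(209)), (157, np.uint8(218), np.uint8(221), np.uint8(223)), (158, np.uint8(217), np.uint8(221), np.uint8(222)), (159, np.uint8(216), np.uint8(220), np.uint8(222)), (160, np.uint8(216), np.uint8(220), np.uint8(222)), (161, np.uint8(218), np.uint8(222), np.uint8(223)), (162, np.uint8(214), np.uint8(218), np.uint8(219)), (163, np.uint8(182), np.uint8(187), np.uint8(187)), (164, np.uint8(103), np.uint8(111), np.uint8(102)), (165, np.uint8(50
[... 1187 characters left out ...]
 np.uint8(56), np.uint8(62), np.uint8(190)), (162, np.uint8(54), np.uint8(64), np.uint8(124)), (163, np.uint8(56), np.uint8(68), np.uint8(49)), (164, np.uint8(55), np.uint8(68), np.uint8(35)), (165, np.uint8(57), np.uint8(70), np.uint8(42)), (166, np.uint8(57), np.uint8(70), np.uint8(42)), (167, np.uint8(56), np.uint8(69), np.uint8(41)), (168, np.uint8(61), np.uint8(75), np.uint8(45)), (169, np.uint8(84), np.uint8(103), np.uint8(61)), (170, np.uint8(109), np.uint8(132), np.uint8(81)), (171, np.uint8(110), np.uint8(134), np.uint8(83))]
150 627.9534643373879 628.9537466929339
152 630.1984242873599 631.2402247652208
154 632.4486357479313 633.5320514691534
156 634.7043215416064 635.8294537480989
```

{"method": "servo_tool", "body": {
  "deltas": [
    [[-0.002,0,0.014],[0,0,0]],
    [[0,0,0.014],[0,0,0]],
    [[0,0,0.004],[0,0,0]],
    [[0,0,0.004],[0,0,0]],
    [[0,0,0.004],[0,0,0]],
    [[0,0,0.003],[0,0,0]],
    [[0,0,0.002],[0,0,0]],
    [[0,0,0],[0,0,0]]
  ]
}}

```text
time: 26.88
tool_pos: [659.6, 42.7, 262.2]
tcp_rot: [-3.142, -0.0, -3.118]
contact_force: [-2.2, -0.6, 3.2]
grip_width: 0.7
finger_force: 1.5
```

{"method": "servo_tool", "body": {
  "deltas": [
    [[0,0,0.001],[0,0,0]],
    [[0,0,0.001],[0,0,0]],
    [[0,0,0.001],[0,0,0]],
    [[0,0,0],[0,0,0]]
  ]
}}

```text
time: 27.38
tool_pos: [659.8, 42.7, 259.2]
tcp_rot: [-3.142, 0.0, -3.118]
contact_force: [-3.0, -0.1, 3.8]
grip_width: 0.0
finger_force: 1.6
```

{"method": "servo_tool", "body": {
  "deltas": [
    [[0,0,0.001],[0,0,0]],
    [[0,0,0.001],[0,0,0]],
    [[0,0,0.001],[0,0,0]],
    [[0,0,0],[0,0,0]]
  ]
}}

```text
time: 27.88
tool_pos: [659.7, 42.7, 256.2]
tcp_rot: [-3.142, 0.0, -3.118]
contact_force: [-2.0, -0.5, 2.1]
grip_width: 0.2
finger_force: 1.6
```

{"method": "servo_tool", "body": {
  "deltas": [
    [[0,0,0.001],[0,0,0]],
    [[0,0,0.001],[0,0,0]],
    [[0,0,0.001],[0,0,0]],
    [[0,0,0],[0,0,0]]
  ]
}}

```text
time: 28.38
tool_pos: [659.8, 42.7, 254.6]
tcp_rot: [-3.141, 0.002, -3.118]
contact_force: [-2.9, 0.1, 8.3]
grip_width: 0.5
finger_force: 4.5
```

{"method": "servo_tool", "body": {
  "deltas": [
    [[0,0,0.001],[0,0,0]],
    [[0,0,0.001],[0,0,0]],
    [[0,0,0],[0,0,0]]
  ]
}}

```text
time: 28.75
tool_pos: [659.8, 42.7, 253.1]
tcp_rot: [-3.141, 0.002, -3.118]
contact_force: [-4.0, 0.3, 11.5]
grip_width: 0.5
finger_force: 5.4
```

{"method": "servo_tool", "body": {
  "deltas": [
    [[0,0,0.001],[0,0,0]],
    [[0,0,0.001],[0,0,0]],
    [[0,0,0],[0,0,0]]
  ]
}}

```text
time: 29.12
tool_pos: [659.8, 42.7, 251.1]
tcp_rot: [-3.141, 0.002, -3.118]
contact_force: [-3.7, -0.3, 10.1]
grip_width: 0.5
finger_force: 5.4
```

{"method": "servo_tool", "body": {
  "deltas": [
    [[0,0,0.001],[0,0,0]],
    [[0,0,0.001],[0,0,0]],
    [[0,0,0],[0,0,0]]
  ]
}}

```text
time: 29.5
tool_pos: [659.8, 42.7, 249.1]
tcp_rot: [-3.141, 0.002, -3.118]
contact_force: [-4.1, -1.0, 11.0]
grip_width: 0.4
finger_force: 5.5
```

{"method": "servo_tool", "body": {
  "deltas": [
    [[0,0,0.001],[0,0,0]],
    [[0,0,0],[0,0,0]]
  ]
}}

```text
time: 29.75
tool_pos: [659.8, 42.7, 248.4]
tcp_rot: [-3.141, 0.002, -3.118]
contact_force: [-4.7, 0.7, 12.4]
grip_width: 0.4
finger_force: 6.0
```

{"method": "servo_tool", "body": {
  "deltas": [
    [[0,0,0.001],[0,0,0]],
    [[0,0,0],[0,0,0]]
  ]
}}

```text
time: 30.0
tool_pos: [659.8, 42.7, 247.8]
tcp_rot: [-3.141, 0.003, -3.118]
contact_force: [-6.1, -1.1, 13.5]
grip_width: 0.6
finger_force: 6.8
```

{"method": "servo_tool", "body": {
  "deltas": [
    [[0,0,0.001],[0,0,0]],
    [[0,0,0],[0,0,0]]
  ]
}}

```text
time: 30.25
tool_pos: [659.8, 42.7, 247.1]
tcp_rot: [-3.141, 0.003, -3.118]
contact_force: [-5.7, -0.4, 15.7]
grip_width: 0.5
finger_force: 7.5
```

{"method": "servo_tool", "body": {
  "deltas": [
    [[0,0,0.001],[0,0,0]],
    [[0,0,0],[0,0,0]]
  ]
}}

```text
time: 30.5
tool_pos: [659.9, 42.7, 246.5]
tcp_rot: [-3.141, 0.004, -3.118]
contact_force: [-6.5, 0.4, 16.4]
grip_width: 0.3
finger_force: 8.3
```

{"method": "servo_tool", "body": {
  "deltas": [
    [[0,0,-0.02],[0,0,0]],
    [[0,0,-0.035],[0,0,0]],
    [[0,0,-0.02],[0,0,0]],
    [[0.039,-0.0002,0],[0,0,0]],
    [[0.039,-0.0002,0],[0,0,0]],
    [[0.039,-0.0002,0],[0,0,0]],
    [[0.039,-0.0002,0],[0,0,0]],
    [[0,0,0.05],[0,0,0]],
    [[0,0,0.05],[0,0,0]],
    [[0,0,0.03],[0,0,0]],
    [[0,0,0],[0,0,0]],
    [[0,0,0],[0,0,0]]
  ],
  "fingers": 0.0
}}

```text
time: 32.0
tool_pos: [504.6, 38.1, 189.4]
tcp_rot: [-3.141, 0.002, -3.118]
contact_force: [-0.3, -0.3, 0.8]
grip_width: 0.7
finger_force: 0.0
```

{"method": "servo_tool", "body": {
  "deltas": [
    [[0.001,0,0.02],[0,0,0]],
    [[0,0,0],[0,0,0]],
    [[0,0,0],[0,0,0]],
    [[0,0,0],[0,0,0]],
    [[0,0,0],[0,0,0]],
    [[0,0,0.012],[0,0,0]],
    [[0,0,0.03],[0,0,0]],
    [[0,0,0.04],[0,0,0]],
    [[0,0,0],[0,0,0]]
  ],
  "fingers": 0.7
}}

```text
time: 33.12
tool_pos: [500.3, 38.3, 83.5]
tcp_rot: [3.141, -0.007, -3.118]
contact_force: [-0.0, -0.2, -0.5]
grip_width: 64.4
finger_force: 0.0
```

{"method": "servo_tool", "body": {
  "deltas": [
    [[0,0,0],[0,0,0]],
    [[0,0,0],[0,0,0]],
    [[0,0,0],[0,0,0]],
    [[0,0,0],[0,0,0]],
    [[0,0,0],[0,0,0]],
    [[0,0,0],[0,0,0]],
    [[0,0,0],[0,0,0]]
  ],
  "fingers": 0
}}

```text
time: 34.0
tool_pos: [503.0, 38.1, 86.8]
tcp_rot: [-3.141, 0.001, -3.118]
contact_force: [-1.4, -0.3, 5.4]
grip_width: 27.0
finger_force: 30.0
```

{"method": "servo_tool", "body": {
  "deltas": [
    [[-0.003,0.0026,0],[0,0,0]],
    [[-0.008,0.007,0],[0,0,0]],
    [[-0.01,0.0089,0],[0,0,0]],
    [[-0.01,0.0089,0],[0,0,0]],
    [[-0.01,0.0089,0],[0,0,0]],
    [[-0.01,0.0089,0],[0,0,0]],
    [[-0.008,0.007,0],[0,0,0]],
    [[-0.0033,0.0034,0],[0,0,0]],
    [[0,0,0],[0,0,0]],
    [[0,0,0],[0,0,0]],
    [[0,0,0],[0,0,0]]
  ]
}}

```text
time: 35.38
tool_pos: [564.5, 95.4, 86.8]
tcp_rot: [3.141, 0.002, -3.118]
contact_force: [2.2, 2.8, 5.1]
grip_width: 27.6
finger_force: 30.0
```

{"method": "servo_tool", "body": {
  "deltas": [
    [[0,0,0],[0,0,0]],
    [[0,0,0],[0,0,0]],
    [[0,0,0],[0,0,0]],
    [[0,0,-0.02],[0,0,0]],
    [[0,0,-0.05],[0,0,0]],
    [[0,0,-0.05],[0,0,0]],
    [[0,0,-0.05],[0,0,0]],
    [[0,0,-0.05],[0,0,0]]
  ],
  "fingers": 0.6
}}

```text
time: 36.38
tool_pos: [563.3, 95.1, 307.7]
tcp_rot: [-3.141, -0.001, -3.118]
contact_force: [1.3, 0.0, -0.4]
grip_width: 55.0
finger_force: 0.0
```

{"method": "servo_tool", "body": {
  "deltas": [
    [[-0.0313,-0.0183,0],[0,0,0]],
    [[-0.0313,-0.0183,0],[0,0,0]],
    [[-0.0313,-0.0183,0],[0,0,0]],
    [[0,0,0],[0,0,0]],
    [[0,0,0],[0,0,0]],
    [[0,0,0],[0,0,0]],
    [[0,0,0],[0,0,0]]
  ],
  "fingers": 0
}}

```text
time: 37.25
tool_pos: [658.4, 43.2, 306.9]
tcp_rot: [-3.141, 0.001, -3.117]
contact_force: [1.1, -0.8, -0.1]
grip_width: 0.5
finger_force: 0.0
```

```bash
python3 snap.py w7 wrist; python3 -c "
from m1 import *
w,m=L('w7')
r=w[135:180,256];print([(135+i,*map(int,v)) for i,v in enumerate(r)][5:32])"
```

```text
[575.33545314  41.23320981 465.64505492] [2.83351117e+00 5.00373725e-04 1.59567054e+00] 37.3
[(140, 102, 146, 194), (141, 96, 138, 185), (142, 69, 102, 143), (143, 49, 72, 107), (144, 47, 68, 104), (145, 49, 71, 107), (146, 64, 80, 108), (147, 90, 96, 104), (148, 95, 99, 101), (149, 93, 98, 101), (150, 92, 98, 101), (151, 93, 89, 89), (152, 109, 64, 48), (153, 152, 83, 41), (154, 189, 112, 62), (155, 192, 115, 63), (156, 190, 113, 63), (157, 189, 114, 62), (158, 189, 113, 62), (159, 190, 114, 63), (160, 191, 114, 62), (161, 179, 107, 60), (162, 118, 82, 47), (163, 59, 68, 41), (164, 53, 69, 41), (165, 57, 70, 42), (166, 56, 69, 41)]
```

View pics/w7.png

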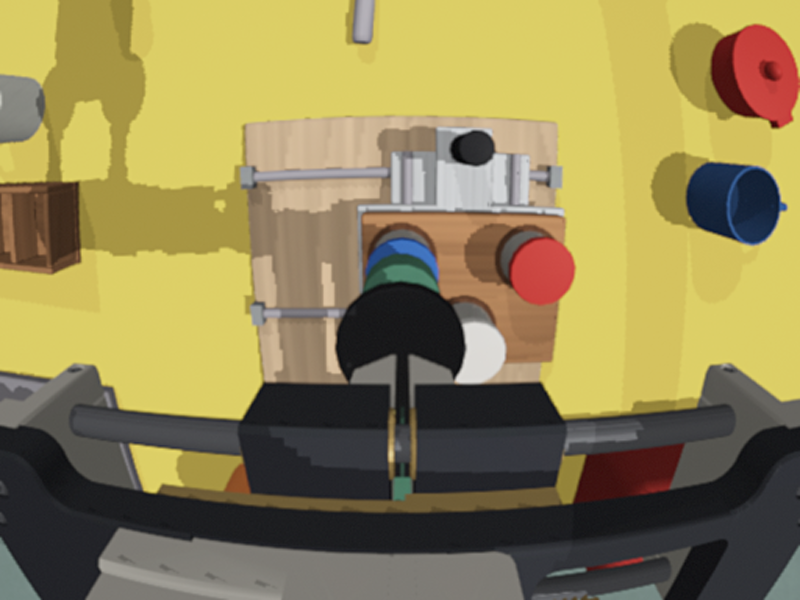

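Blue (columns 365–438) is centred under the collar (364–440), with its front edge in the same place as red's was. Next I press it.

{"method": "servo_tool", "body": {
  "deltas": [
    [[-0.001,-0.0005,0.014],[0,0,0]],
    [[0,0,0.014],[0,0,0]],
    [[0,0,0.004],[0,0,0]],
    [[0,0,0.004],[0,0,0]],
    [[0,0,0.004],[0,0,0]],
    [[0,0,0.003],[0,0,0]],
    [[0,0,0.002],[0,0,0]],
    [[0,0,0],[0,0,0]]
  ]
}}

```text
time: 38.3
tool_pos: [659.8, 42.1, 261.2]
tcp_rot: [-3.142, -0.0, -3.118]
contact_force: [-1.7, 0.3, 3.1]
grip_width: 0.7
finger_force: 1.5
```

{"method": "servo_tool", "body": {
  "deltas": [
    [[0,0,0.001],[0,0,0]],
    [[0,0,0.001],[0,0,0]],
    [[0,0,0.001],[0,0,0]],
    [[0,0,0],[0,0,0]]
  ]
}}

```text
time: 38.8
tool_pos: [660.0, 42.1, 258.2]
tcp_rot: [-3.142, 0.0, -3.118]
contact_force: [-2.3, 0.2, 2.7]
grip_width: 0.2
finger_force: 1.6
```

{"method": "servo_tool", "body": {
  "deltas": [
    [[0,0,0.001],[0,0,0]],
    [[0,0,0.001],[0,0,0]],
    [[0,0,0.001],[0,0,0]],
    [[0,0,0],[0,0,0]]
  ]
}}

```text
time: 39.3
tool_pos: [659.9, 42.1, 255.2]
tcp_rot: [-3.142, 0.0, -3.118]
contact_force: [-1.1, -0.2, 3.6]
grip_width: 0.2
finger_force: 1.6
```

{"method": "servo_tool", "body": {
  "deltas": [
    [[0,0,0.001],[0,0,0]],
    [[0,0,0.001],[0,0,0]],
    [[0,0,0.001],[0,0,0]],
    [[0,0,0],[0,0,0]]
  ]
}}

```text
time: 39.8
tool_pos: [660.0, 42.1, 253.4]
tcp_rot: [-3.141, 0.001, -3.118]
contact_force: [-2.4, -0.1, 8.9]
grip_width: 0.4
finger_force: 4.0
```

{"method": "servo_tool", "body": {
  "deltas": [
    [[0,0,0.001],[0,0,0]],
    [[0,0,0.001],[0,0,0]],
    [[0,0,0],[0,0,0]]
  ]
}}

```text
time: 40.17
tool_pos: [660.0, 42.1, 252.0]
tcp_rot: [-3.141, 0.002, -3.118]
contact_force: [-4.2, 0.0, 11.0]
grip_width: 0.2
finger_force: 5.3
```

{"method": "servo_tool", "body": {
  "deltas": [
    [[0,0,0.001],[0,0,0]],
    [[0,0,0.001],[0,0,0]],
    [[0,0,0],[0,0,0]]
  ]
}}

```text
time: 40.55
tool_pos: [660.0, 42.1, 250.1]
tcp_rot: [-3.141, 0.002, -3.118]
contact_force: [-4.7, 0.7, 11.1]
grip_width: 0.3
finger_force: 5.4
```

{"method": "servo_tool", "body": {
  "deltas": [
    [[0,0,0.001],[0,0,0]],
    [[0,0,0.001],[0,0,0]],
    [[0,0,0],[0,0,0]]
  ]
}}

```text
time: 40.92
tool_pos: [660.0, 42.1, 248.1]
tcp_rot: [-3.141, 0.002, -3.118]
contact_force: [-3.8, -0.7, 11.4]
grip_width: 0.3
finger_force: 5.5
```

{"method": "servo_tool", "body": {
  "deltas": [
    [[0,0,0.001],[0,0,0]],
    [[0,0,0],[0,0,0]]
  ]
}}

```text
time: 41.18
tool_pos: [660.0, 42.1, 247.1]
tcp_rot: [-3.141, 0.002, -3.118]
contact_force: [-3.1, 0.7, 11.7]
grip_width: 0.4
finger_force: 5.5
```

{"method": "servo_tool", "body": {
  "deltas": [
    [[0,0,0.001],[0,0,0]],
    [[0,0,0],[0,0,0]]
  ]
}}

```text
time: 41.42
tool_pos: [660.0, 42.1, 246.1]
tcp_rot: [-3.141, 0.002, -3.118]
contact_force: [-3.7, -0.8, 10.9]
grip_width: 0.3
finger_force: 5.5
```

{"method": "servo_tool", "body": {
  "deltas": [
    [[0,0,0.001],[0,0,0]],
    [[0,0,0],[0,0,0]]
  ]
}}

```text
time: 41.68
tool_pos: [660.0, 42.1, 245.1]
tcp_rot: [-3.141, 0.002, -3.118]
contact_force: [-4.6, 0.2, 10.9]
grip_width: 0.4
finger_force: 5.5
```

{"method": "servo_tool", "body": {
  "deltas": [
    [[0,0,0.001],[0,0,0]],
    [[0,0,0],[0,0,0]]
  ]
}}

```text
time: 41.92
tool_pos: [660.0, 42.1, 244.3]
tcp_rot: [-3.141, 0.002, -3.118]
contact_force: [-4.8, -0.1, 11.5]
grip_width: 0.4
finger_force: 6.1
```

{"method": "servo_tool", "body": {
  "deltas": [
    [[0,0,0.001],[0,0,0]],
    [[0,0,0],[0,0,0]]
  ]
}}

```text
time: 42.18
tool_pos: [660.0, 42.1, 243.7]
tcp_rot: [-3.141, 0.003, -3.118]
contact_force: [-5.4, -0.4, 13.4]
grip_width: 0.5
finger_force: 6.8
```

{"method": "servo_tool", "body": {
  "deltas": [
    [[0,0,0.001],[0,0,0]],
    [[0,0,0],[0,0,0]]
  ]
}}

```text
time: 42.42
tool_pos: [660.1, 42.1, 243.1]
tcp_rot: [-3.141, 0.003, -3.118]
contact_force: [-5.6, 0.1, 15.3]
grip_width: 0.2
finger_force: 7.6
```

{"method": "servo_tool", "body": {
  "deltas": [
    [[0,0,0.001],[0,0,0]],
    [[0,0,0],[0,0,0]]
  ]
}}

```text
time: 42.68
tool_pos: [660.1, 42.1, 242.4]
tcp_rot: [-3.141, 0.004, -3.118]
contact_force: [-6.8, 0.8, 16.6]
grip_width: 0.5
finger_force: 8.4
```

{"method": "servo_tool", "body": {
  "deltas": [
    [[0,0,-0.02],[0,0,0]],
    [[0,0,-0.035],[0,0,0]],
    [[0,0,-0.04],[0,0,0]],
    [[0.03,0,0],[0,0,0]],
    [[0.03,0,0],[0,0,0]],
    [[0.03,0,0],[0,0,0]],
    [[0,0,0],[0,0,0]],
    [[0,0,0],[0,0,0]]
  ]
}}

```text
time: 43.68
tool_pos: [570.6, 39.9, 334.1]
tcp_rot: [-3.141, 0.001, -3.118]
contact_force: [-1.0, -0.1, -0.2]
grip_width: 0.2
finger_force: 0.0
```

```bash
python3 snap.py c9 scene; python3 -c "
import cv2;a=cv2.imread('pics/c9_raw.png')[120:290,120:340];cv2.imwrite('pics/c9c.png',cv2.resize(a,(770,595),interpolation=cv2.INTER_CUBIC))"
```

```text
[ 241.4352274   906.42611417 1229.64749645] [-2.41006729 -0.00554678 -2.84944114] 43.725
```

View pics/c9c.png

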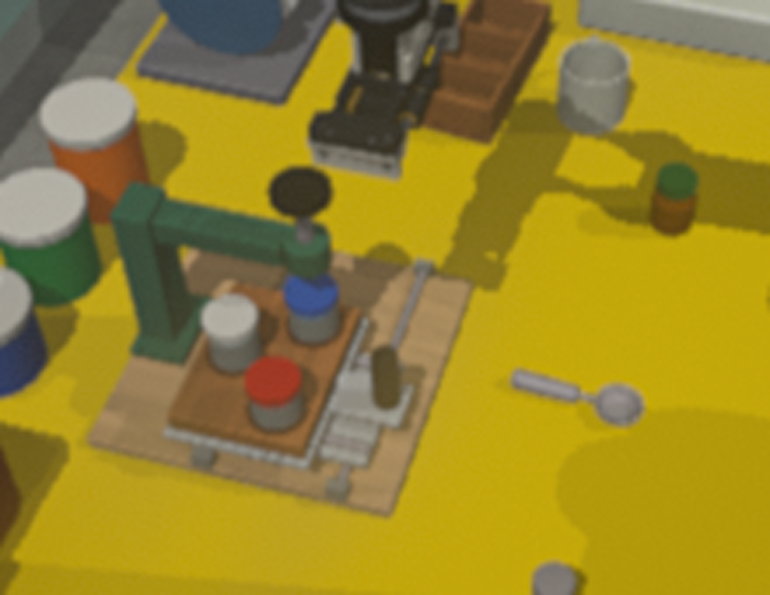

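The picture shows the plunger back up, with the cap at (300,190). All three lids are seated, the glass is whole, and the arm is clear.

```bash
python3 -c "
from plant import bot
print(bot.close_job())"
```

```text
the job is handed in; nothing more can be done
None
```

I pressed all three lids in order (red, white, blue), stopping each time the force climbed past the steady lid-driving level. The plunger sprang back each time, the last picture shows the glass intact and the arm clear, and I handed the job in at about 44 s.

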